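# Wind the film back and change the sticker machine's cartridge

## Robot

A 6-joint arm with a two-finger parallel gripper is mounted at the origin on the work surface. World frame = base frame: x ahead of the robot, y to its left, z up, the work surface at z = 0. Lengths are in m, angles in rad, forces in N, time in s.
With the tool pointing down it reaches from about 0.4 to 0.825 m from the base axis. Payload 7 kg.
Tool frame: the origin (TCP) lies at the centre of the arm's flange, where the gripper is bolted on; the fingertips stand 178 mm ahead of it and the grasp point (between the pads) lies 159 mm ahead of it; z points along the fingers, y is the direction in which the jaws open and shut (so a half turn about z gives the same grasp; the last joint's range is limited). The gripper opens to 88 mm and grips with 3 to 60 N. Pads are 19 mm wide; open, the fingers measure 130 mm over their backs; the gripper's body (78 mm by 193 mm) begins 47 mm behind the grasp point.
Start: joints at [-1.034, 0.359, 0.012, 0, -1.224, -0.288], TCP at [0.166, -0.654, 0.405] pointing down, gripper open.
Joint ranges: [-3.07, 3.07], [-1.43, 2.12], [-1.02, 1.25], [-3.03, 1.67], [-3.05, -0], [-3.03, 3.03]. Speed limits (rad/s): [2.39, 2.39, 3.01, 3.14, 3.14, 3.14].

## Interface

Orientations are given as [roll, pitch, yaw] about the fixed x, y, z axes, in that order (R = Rz(yaw) Ry(pitch) Rx(roll)).
In Python, from station import * gives the robot as it stands.
- The arm moves only by the tool send_rows, never from a script. Its argument "motion" is a list of rows, each an object with "offset": the shift along the tool's x, y, z in cm, a list of three; "turn": the turn about the tool's z in degrees. In form: [{"offset": [x, y, z], "turn": turn}, ...]. A call has 1 to 8 rows; each row is the pose to reach, as a shift and turn from the pose commanded when the call began, along the tool's axes at that moment; what a row does not reach only later rows make up. A row lasts 1/10 s, in which the tool goes at most 50 mm and 8.59 degrees, less where a joint would pass 70% of its speed; a pose out of reach is approached as far as the arm can. A call with a gripper value outside its range is refused whole. "hand" is the opening, from -1 (shut) to 1 (fully open), set as the call begins (left out, the last holds). The fingers move at their own pace and stop on an object; "squeeze" is the grip in N (left out, the last holds). Time passes only in rows, so rows that repeat a pose let the fingers close. It gives the time, the measured TCP pose, the force and the opening at its end, in the units of the state.
- get_state(): the state, without advancing time (a new reading comes with each control period).
- grab_frame(name): name is "scene" or "top" or "wrist"; returns a dict with "frame" (480x640x3 uint8, blue, green, red), "range_z" (480x640 float32, m along the optical axis (not along the pixel's ray), 0 where there is no reading), "vertical_fov" (degrees; the focal length in pixels is half the picture's height over the tangent of half this angle, whatever the lens; pixels are square), "cx", "cy" (the principal point, pixels), "k1" (the pictures are not rectified: a ray, as slopes to the right and down, at radius r is drawn at 1 + k1 r^2 times it, then the intrinsics apply), "cam_to_world" (4x4, takes a point from camera to world coordinates). Camera axes: x right, y up, looking along -z (the intrinsics and any distortion apply to the point x, -y, -z); pixel columns grow to the right and rows downward; lengths in m; the calibration is good to about 2 mm. A picture is of the moment at which its call begins.
- job_done(): hands the job in, once; it reports no verdict.
The state is a dict: "t": time; "q": joint angles; "qd": joint speeds; "joint_efforts": joint torques, N m; "eef_pos": TCP position; "ee_rot": TCP orientation; "force": force on the tool from outside, world axes, zero at the start; "moment": the same for the moment, N m; "width": finger opening in m.
Only numpy, scipy, OpenCV 4.12 (cv2) and the standard library are available. Lean on these libraries where they do the work, as an engineer would, in place of code of your own. Each camera call takes 0.05 s, during which the arm holds its last target. There are 200 camera calls.

## Task

The film cartridge in the hand-cranked sticker machine is to come out. Wind its film back with the crank, over the top towards the robot, until the film slips out of the feed rollers and the crank suddenly goes light, and stop there, before the film's end comes up hard inside; never strain the film. Then lift the cartridge straight out by its carrying handle and set it down gently and upright in the open cardboard carton, leaving the other things on the table alone.

Things in the scene. Friction and masses are not known exactly. Their poses are not given: they have to be found in the camera images.
- machine: White and grey hand-cranked sticker machine, fixed to the table, 190 mm (x) by 250 mm (y) by 134 mm high; origin at the centre of its underside. x points from its front (facing the robot) to its back, z up. A flap reaches 145 mm to -x of the origin, 48 mm up; a clear lid hangs behind it. The crank is at its -y end. Near the middle of its top is the cartridge's well.
- crank_center (a point): Centre of the circle on which the crank's grip travels: on the crank's axis, 100 mm above the table, 55 mm out (-y) from the machine's end wall and 43 mm out from the crank arm. Axes as the machine's: y is the crank's axis. Winding back takes the grip over the top towards the robot: at the top it goes to -x, at the front down, at the bottom to +x, at the back up. One turn or more is needed.
- crank_grip (a point): Holding point of the crank's grip, a black sleeve 20 mm across and 64 mm long, level, along the machine's y, spinning freely on its pin. The point is on the sleeve's middle line, 22 mm from its free end and 43 mm from the crank arm. It travels on a circle of 55 mm radius round crank_center in the machine's x-z plane and starts in the upper part of it.
- well (a point): Centre of the floor of the cartridge's well, 50 mm above the table, axes as the machine's; the well's rim is 126 mm above the table (a cover in front 128 mm, the end housings 134 mm). The film in the machine is unseen: how much of it is still in the feed rollers, 1.2 to 2.8 turns of the crank, is not known. All that time it drags on the crank and holds the cartridge down in the well.
- cartridge_center (a point): Centre of the grey film cartridge, half-way up: two end plates with two rolls between, 76 mm (x) by 160 mm (y) by 110 mm high, about 0.35 kg. A carrying loop stands on top: its level bar, 12 mm thick (x), 84 mm long (y), 20 mm high, is centred 45 mm above this point, with 22 mm of air below it over the 62 mm high body. It stands in the well with 3 mm play all round; 80 mm up it is clear.
- cartridge: The same cartridge, origin at the centre of its underside, axes along the machine's while it is in the well. Winding back, the grip feels a drag of 3 to 5 N while the film is in the rollers; as its tail slips out there is a short lurch, then 1 N or so all the time (light): the cartridge is free. Half a turn later the film's end comes up on the cartridge inside: winding on strains the film.
- carton: Open cardboard carton for the cartridge, 140 mm (x) by 230 mm (y) outside, 60 mm high, walls and floor 5 mm; origin at the centre of its underside. It does not move. The cartridge fits in with its 160 mm length along the carton's y.
- cutter: Bystander: box cutter, 175 mm long, lying on the table; origin at the underside.
- glue: Bystander: white glue bottle, 38 mm across, 110 mm high; origin at the centre of its underside.
- giftbox: Bystander: closed cardboard box, 130 x 90 x 45 mm; origin at the centre of its underside.
There are look-alikes about, which are no part of the job. There is more than one size of the cartridge; the job needs the largest.

How it is judged:
At the end, for the whole second after the job is handed in: The cartridge stands upright (within 0.12 rad) on the floor of the carton (underside within 12 mm of the carton's underside, middle within 50 mm of the carton's middle), released and at rest (z of cartridge in the frame of carton between 0 and 0.012 m and horizontal distance between cartridge and carton below 0.05 m and angle between cartridge's own z axis and vertical below 0.12 rad and linear speed of cartridge below 0.02 m/s); the robot touches nothing.
It fails at once if the film is strained: more than 40 N between the cartridge and the machine (cartridge pulled while the film still holds it, or the crank wound on hard after the film's end has come up) (contact force between cartridge and machine above 40 N).
It fails at once if the cartridge is dropped or rammed into the carton (more than 60 N between them) (contact force between cartridge and carton above 60 N).
It fails at once if a bystander (cutter, glue bottle or closed box) is moved by more than 30 mm (distance of any of cutter, glue, giftbox from where it was at the start of the episode above 0.03 m).
It also fails if it takes over 72 s, if anything falls off the work surface, if the arm or the gripper's body presses on something with over 40 N, if the wrist force passes 120 N, or if a joint passes its speed limit or range.

## Working session

There is one attempt and no reset: what is moved stays moved. The work goes in short steps, Python scripts to look and compute and a tool call to move; the robot and the scene stay as the last step left them, time stands still between calls to the robot, and variables do not carry over. Pictures are saved under pics/ and viewed, about 8 in all and at most 12, crops included, and the job is handed in when it is done.

Besides the shell and the picture viewer there is one more tool, called after "Request:" as a command line: name --argument value ..., lists and objects as JSON in quotes. send_rows: Moves the arm, as the interface text tells. Its arguments: {"type":"object","properties":{"motion":{"type":"array"},"hand":{"type":"number"},"squeeze":{"type":"number"}},"required":["motion"]}

```bash
mkdir -p pics; ls; cat > h.py <<'E'
from station import *
import numpy as np, cv2
def world(f):
    # world xyz per pixel
    fl=240/np.tan(np.radians(f["vertical_fov"])/2)
    K=np.array([[fl,0,f["cx"]],[0,fl,f["cy"]],[0,0,1]])
    v,u=np.mgrid[0:480,0:640].astype(np.float64)
    # invert x_d = x_u(1+k1 r_u^2)
    xd=(u-f["cx"])/fl; yd=(v-f["cy"])/fl; x=xd.copy(); y=yd.copy()
    for _ in range(30):
        s=1+f["k1"]*(x*x+y*y); x=xd/s; y=yd/s
    z=f["range_z"]
    P=np.stack([x*z,-y*z,-z,np.ones_like(x)],-1)
    return (P@np.array(f["cam_to_world"]).T)[...,:3]
E
python3 - <<'E'
from h import *
for n in("scene","top"):
    f=grab_frame(n); cv2.imwrite(f"pics/{n}0.png",f["frame"]); np.save(f"{n}0.npy",world(f))
    np.save(f"{n}0z.npy",f["range_z"]); print(n,f["cam_to_world"],f["vertical_fov"],f["k1"])
print(get_state())
E
```

```text
pics
scene [[ 0.34529329 -0.80458319  0.48313397  0.97825025]
 [ 0.93847153  0.29964425 -0.17171054 -0.23185081]
 [-0.0066129   0.51269797  0.85854357  1.08784399]
 [ 0.          0.          0.          1.        ]] 52.6085831734686 0.028791526052010102
top [[ 0.00743774  0.99681388 -0.07941515  0.36381697]
 [-0.99991364  0.00655331 -0.01139161 -0.02933124]
 [-0.01083488  0.07949302  0.99677654  1.21983335]
 [ 0.          0.          0.          1.        ]] 51.208608493687535 0.04537956557334021
{'t': 0.1, 'q': array([-1.03390958e+00,  3.59307802e-01,  1.11771611e-02, -3.07117143e-04,
       -1.22408406e+00, -2.88080741e-01]), 'qd': array([-0.00100162, -0.00284886,  0.00168207, -0.00033004, -0.00055486,
        0.00028955]), 'joint_efforts': array([-1.34162237e-03, -5.84163845e+01,  2.93748289e+01,  7.01553494e+00,
        1.01256953e-02, -5.83596693e-05]), 'eef_pos': array([ 0.16616405, -0.65406043,  0.40383288]), 'ee_rot': array([ 3.14015069e+00, -1.26185161e-04, -2.89289113e+00]), 'force': array([-0.08865466,  0.41370302, -0.3811175 ]), 'moment': array([-0.00202772,  0.02578761, -0.00425043]), 'width': 0.08736819287972519}
```

View pics/scene0.png

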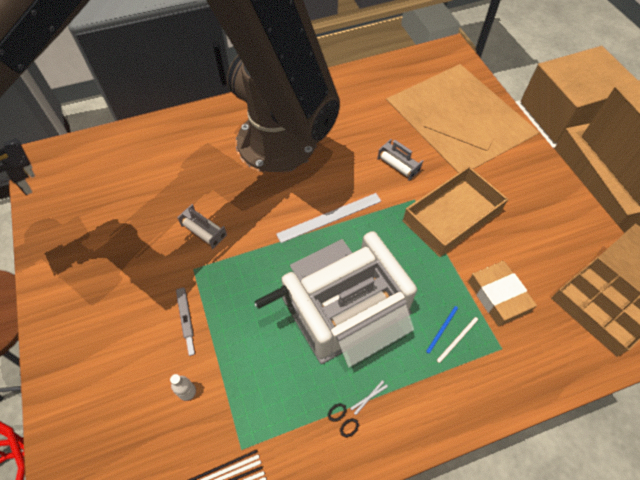

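View pics/top0.png

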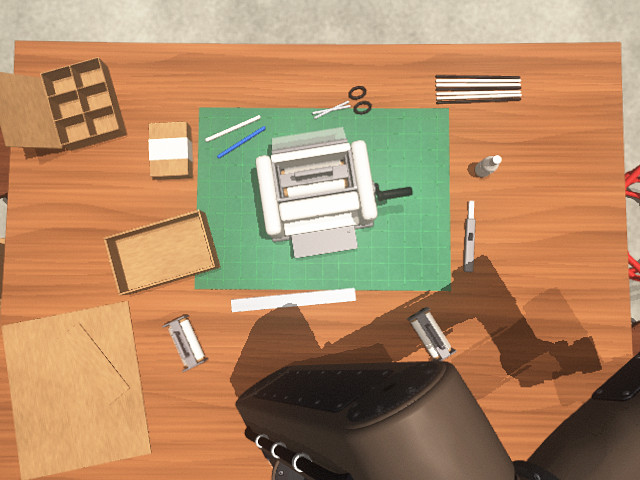

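Candidates for the cartridge, in top-view pixels: the one in the machine's well (315,172), and the loose smaller ones at (185,342) and (432,334). The description points to the one in the well. The carton is the open one at (160,252), not the divided tray at (80,105). Next I'll measure and take one close crop.

```bash
python3 - <<'E'
from h import *
im=cv2.imread("pics/top0.png"); W=np.load("top0.npy"); S=np.load("scene0.npy"); sim=cv2.imread("pics/scene0.png")
np.set_printoptions(precision=4,suppress=True)
z=W[...,2]
def rect(m,name,P=W):
    p=P[m][:,:2].astype(np.float32); r=cv2.minAreaRect(p); print(name,len(p),r, P[m][:,2].mean(), P[m].min(0),P[m].max(0))
u=np.arange(640)[None,:]*np.ones((480,1));v=np.arange(480)[:,None]*np.ones((1,640))
box=lambda a,b,c,d:(u>a)&(u<b)&(v>c)&(v<d)
print("table z",np.median(z[box(260,420,60,90)]))
rect(box(240,380,120,250)&(z>.11)&(z<.145),"machine top")
dark=im.max(2)<70
rect(box(372,420,170,215)&dark&(z>.06),"grip top")
sd=(sim.max(2)<70)
us=u;vs=v
m=(us>245)&(us<292)&(vs>280)&(vs<315)&sd&(S[...,2]>.06); rect(m,"grip scene",S)
m=box(372,420,170,215)&dark&(z>.06); p=W[m]; print(np.median(p,0)); 
rect(box(95,225,200,300)&(z>.045)&(z<.07),"carton")
rect(box(140,200,115,185)&(z>.03)&(z<.06),"gift")
rect(box(470,510,145,180)&(z>.02),"glue")
print("cutter",W[box(462,478,200,272)&(z>.006)].mean(0))
# cartridge handle region: heights along column
for r in range(140,225,3): print(r,np.round(W[r,[300,315,330]],3).tolist())
c=cv2.resize(im[115:265,235:425],None,fx=4,fy=4,interpolation=cv2.INTER_CUBIC); cv2.imwrite("pics/crop1.png",c)
E
```

```text
table z -0.0011027590786309993
machine top 6309 ((0.5691959857940674, -0.009625554084777832), (0.19377698004245758, 0.26306837797164917), 9.506133079528809) 0.12581945661319194 [ 0.454  -0.1436  0.11  ] [0.6721 0.1307 0.145 ]
grip top 157 ((0.5512045621871948, -0.17339842021465302), (0.07318096607923508, 0.041561972349882126), 88.08295440673828) 0.15280792751301775 [ 0.5315 -0.21    0.1059] [ 0.5732 -0.1366  0.1626]
grip scene 332 ((0.7580033540725708, -0.18450577557086945), (0.07121977210044861, 0.4448917806148529), 86.96305084228516) 0.15163954605988872 [ 0.5372 -0.2319  0.0986] [ 0.9783 -0.1382  1.0878]
[ 0.5471 -0.1795  0.156 ]
carton 1005 ((0.4194902777671814, 0.35948696732521057), (0.14068153500556946, 0.23318436741828918), 16.990257263183594) 0.05627982927164877 [0.3222 0.2287 0.045 ] [0.5185 0.4885 0.0659]
gift 2147 ((0.6676355600357056, 0.3496813178062439), (0.13013459742069244, 0.09350521117448807), 3.518106698989868) 0.04399960792726152 [0.6004 0.3008 0.0302] [0.7349 0.3972 0.0516]
glue 356 ((0.5090278387069702, -0.21948125958442688), (0.03776080161333084, 0.47701871395111
[... 1608 characters left out ...]
07], [0.54, -0.037, 0.127]]
200 [[0.534, 0.03, 0.122], [0.533, -0.004, 0.127], [0.533, -0.037, 0.126]]
203 [[0.526, 0.029, 0.131], [0.526, -0.004, 0.129], [0.527, -0.037, 0.124]]
206 [[0.52, 0.029, 0.126], [0.52, -0.004, 0.126], [0.519, -0.037, 0.13]]
209 [[0.513, 0.029, 0.129], [0.513, -0.004, 0.129], [0.514, -0.037, 0.123]]
212 [[0.506, 0.029, 0.128], [0.506, -0.004, 0.128], [0.507, -0.037, 0.124]]
215 [[0.5, 0.029, 0.124], [0.5, -0.004, 0.123], [0.509, -0.037, 0.05]]
218 [[0.493, 0.029, 0.124], [0.503, -0.002, 0.047], [0.503, -0.037, 0.044]]
221 [[0.495, 0.033, 0.048], [0.495, -0.002, 0.051], [0.495, -0.037, 0.05]]
224 [[0.488, 0.033, 0.05], [0.488, -0.002, 0.048], [0.488, -0.037, 0.049]]
```

View pics/crop1.png

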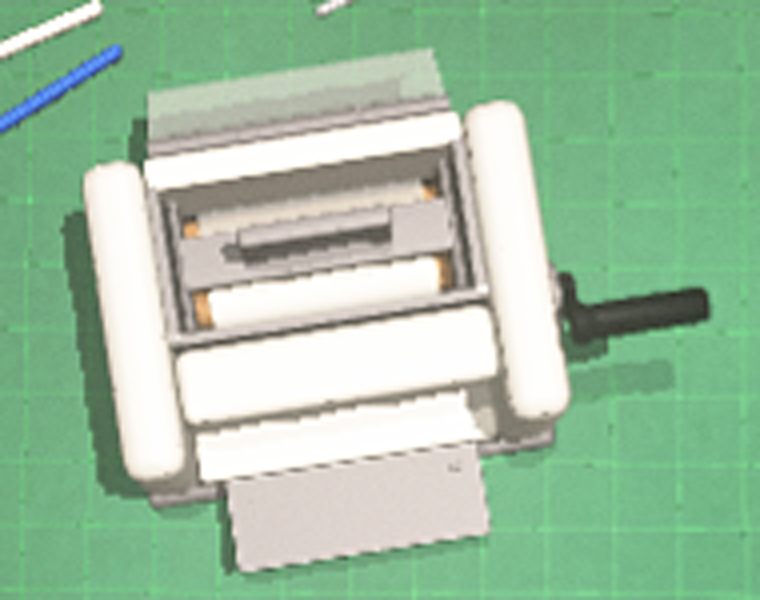

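```bash
python3 - <<'E'
from h import *
np.set_printoptions(precision=4,suppress=True)
im=cv2.imread("pics/top0.png"); W=np.load("top0.npy"); S=np.load("scene0.npy"); sim=cv2.imread("pics/scene0.png")
z=W[...,2]; v,u=np.mgrid[0:480,0:640]
box=lambda a,b,c,d:(u>a)&(u<b)&(v>c)&(v<d)
# machine yaw from tight tolerances on housings (z~.134), both cams
for P,b in((W,box(240,380,120,250)),(S,box(270,425,225,370))):
    m=(b&(P[...,2]>.1)&(P[...,2]<.145)).astype(np.uint8); m=cv2.morphologyEx(m,cv2.MORPH_OPEN,np.ones((3,3)))>0
    print("mach",cv2.minAreaRect(P[m][:,:2].astype(np.float32)))
# handle bar
for P,b in((W,box(280,350,160,190)),(S,box(325,395,270,310))):
    m=b&(P[...,2]>.152)&(P[...,2]<.17); p=P[m]; print("bar",len(p),p.mean(0),cv2.minAreaRect(p[:,:2].astype(np.float32)))
psi=np.radians(9.5); c=np.array([.569,-.0096]); R=np.array([[np.cos(psi),np.sin(psi)],[-np.sin(psi),np.cos(psi)]])
for n,P,I,b in(("top",W,im,box(370,425,165,220)),("scene",S,sim,box(245,300,275,325))):
    m=b&(I.max(2)<75)&(P[...,2]>.03)&(P[...,2]<.2); L=np.c_[(P[m][:,:2]-c)@R.T,P[m][:,2]]
    for a in np.arange(-.23,-.12,.01):
        s=L[(L[:,1]>=a)&(L[:,1]<a+.01)]
        if len(s)>2: print(n,round(a,3),len(s),"x",np.percentile(s[:,0],[2,50,98]),"z",np.percentile(s[:,2],[2,50,98]))
    print("ymin",L[:,1].min())
E
```

```text
mach ((0.5727993845939636, -0.00943988561630249), (0.2009643316268921, 0.2638862729072571), 9.501764297485352)
mach ((0.577504575252533, -0.01118651032447815), (0.19792312383651733, 0.2623855173587799), 10.024645805358887)
bar 228 [0.5894 0.0008 0.1583] ((0.590090274810791, 0.0006818324327468872), (0.012671074829995632, 0.08335641026496887), 9.132147789001465)
bar 228 [ 0.5944 -0.0026  0.158 ] ((0.5936733484268188, -0.0013650916516780853), (0.01292682345956564, 0.08272630721330643), 9.837873458862305)
top -0.2 16 x [-0.0588 -0.0518 -0.0439] z [0.1523 0.1567 0.1616]
top -0.19 37 x [-0.0593 -0.0518 -0.0437] z [0.1529 0.1566 0.1618]
top -0.18 32 x [-0.0592 -0.0508 -0.0429] z [0.15   0.157  0.1614]
top -0.17 25 x [-0.0592 -0.0549 -0.0432] z [0.1522 0.1566 0.16  ]
top -0.16 22 x [-0.0588 -0.0544 -0.0431] z [0.151  0.1559 0.1592]
top -0.15 22 x [-0.0585 -0.0543 -0.0435] z [0.1511 0.1561 0.1616]
top -0.14 29 x [-0.0589 -0.0542 -0.0195] z [0.1094 0.1549 0.1602]
top -0.13 42 x [-0.061  -0.0428 -0.0174] z [0.1068 0.1545 0.1616]
ymin -0.1948235979274526
scene -0.2 21 x [-0.0524 -0.0444 -0.0397] z [0.1461 0.1551 0.1593]
scene -0.19 39 x [-0.0529 -0.0444 -0.0395] z [0.1473 0.1562 0.1605]
scene -0.18 40 x [-0.0523 -0.0439 -0.0387] z [0.1481 0.1562 0.1615]
scene -0.17 36 x [-0.0528 -0.0442 -0.0393] z [0.1475 0.1555 0.16  ]
scene -0.16 39 x [-0.0529 -0.0445 -0.039 ] z [0.1481 0.1563 0.1603]
scene -0.15 39 x [-0.0538 -0.0452 -0.0393] z [0.1487 0.1561 0.1608]
scene -0.14 87 x [-0.0532 -0.038  -0.0121] z [0.0997 0.1377 0.1604]
scene -0.13 71 x [-0.0523 -0.0303 -0.0117] z [0.0459 0.1265 0.1607]
ymin -0.19583429282483664
```

Request:
send_rows --motion '[{"offset": [0,0,0],"turn": -8},{"offset": [0,0,0],"turn": -16},{"offset": [0,0,0],"turn": -24},{"offset": [0,0,0],"turn": -32},{"offset": [0,0,0],"turn": -40},{"offset": [0,0,0],"turn": -48},{"offset": [0,0,0],"turn": -56},{"offset": [0,0,0],"turn": -64}]' --hand 1

```text
t: 0.9
eef_pos: [0.1662, -0.6541, 0.4041]
ee_rot: [3.141, 0.001, -1.77]
force: [1.2, -0.1, -0.6]
width: 0.0874
```

Request:
send_rows --motion '[{"offset": [-52.6,-28.4,0],"turn": -21},{"offset": [-52.6,-28.4,0],"turn": -21},{"offset": [-52.6,-28.4,0],"turn": -21},{"offset": [-52.6,-28.4,0],"turn": -21},{"offset": [-52.6,-28.4,0],"turn": -21},{"offset": [-52.6,-28.4,0],"turn": -21},{"offset": [-52.6,-28.4,0],"turn": -21},{"offset": [-52.6,-28.4,0],"turn": -21}]' --hand 0

```text
t: 1.7
eef_pos: [0.4247, -0.3464, 0.4046]
ee_rot: [3.142, 0.0, -1.409]
force: [1.3, -0.7, 0.4]
width: 0.044
```

Request:
send_rows --motion '[{"offset": [-12.9,-14.7,0],"turn": 0},{"offset": [-12.9,-14.7,0],"turn": 0},{"offset": [-12.9,-14.7,0],"turn": 0},{"offset": [-12.9,-14.7,0],"turn": 0},{"offset": [-12.9,-14.7,0],"turn": 0},{"offset": [-12.9,-14.7,0],"turn": 0},{"offset": [-12.9,-14.7,0],"turn": 0}]'

```text
t: 2.4
eef_pos: [0.5478, -0.1977, 0.4043]
ee_rot: [3.141, 0.0, -1.409]
force: [-0.0, 0.1, 0.8]
width: 0.0436
```

```bash
python3 - <<'E'
from h import *
np.set_printoptions(precision=4,suppress=True)
f=grab_frame("wrist"); cv2.imwrite("pics/wrist1.png",f["frame"]); np.save("wrist1.npy",world(f))
f=grab_frame("scene");a=f["frame"]; 
cv2.imwrite("pics/both1.png",np.hstack([cv2.resize(cv2.imread("pics/wrist1.png"),(400,300)),cv2.resize(a[240:390,230:430],(400,300))]))
s=get_state();print({k:s[k] for k in("eef_pos","ee_rot","force","q")})
E
```

```text
{'eef_pos': array([ 0.5475, -0.1982,  0.4047]), 'ee_rot': array([ 3.1414,  0.    , -1.4106]), 'force': array([-0.1987, -0.3983, -0.6659]), 'q': array([-0.0117,  0.2073, -0.1982, -0.    , -1.1655,  0.1718])}
```

View pics/both1.png

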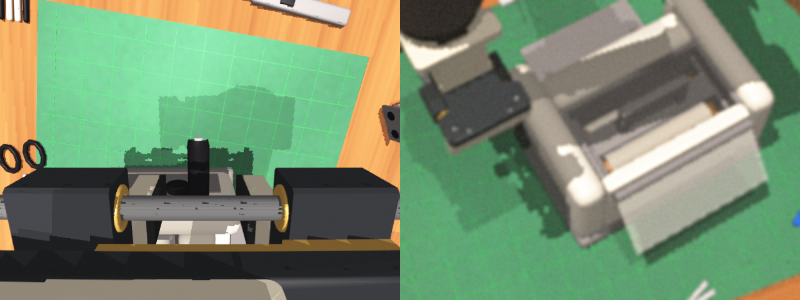

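The wrist view (left) shows the grip's free end at about (198,142) in the 400-wide picture, between the two fingers. The scene view (right) shows the gripper above the crank. I'll measure the grip from the wrist depth.

```bash
python3 - <<'E'
from h import *
np.set_printoptions(precision=4,suppress=True)
P=np.load("wrist1.npy"); I=cv2.imread("pics/wrist1.png")
v,u=np.mgrid[0:480,0:640]
m=(u>280)&(u<350)&(v>200)&(v<320)&(I.max(2)<75)&(P[...,2]>.03)&(P[...,2]<.2)&(P[...,1]<-.12)
psi=np.radians(9.5); c=np.array([.569,-.0096]); R=np.array([[np.cos(psi),np.sin(psi)],[-np.sin(psi),np.cos(psi)]])
L=np.c_[(P[m][:,:2]-c)@R.T,P[m][:,2]]
for a in np.arange(-.22,-.12,.01):
    s=L[(L[:,1]>=a)&(L[:,1]<a+.01)]
    if len(s)>2: print(round(a,3),len(s),"x",np.percentile(s[:,0],[1,50,99]),"z",np.percentile(s[:,2],[1,50,99]))
s=L[np.abs(L[:,1]+.175)<.02]; print("ymin",np.percentile(L[:,1],1))
# arm points: everything dark beyond, x spread by z
m=(u>200)&(u<440)&(v>200)&(v<330)&(I.max(2)<60)&(P[...,2]>.03)&(P[...,2]<.17)&(P[...,1]<-.1)
L=np.c_[(P[m][:,:2]-c)@R.T,P[m][:,2]]; L=L[(L[:,1]>-.155)]
for a in np.arange(.07,.17,.01):
    s=L[(L[:,2]>=a)&(L[:,2]<a+.01)]
    if len(s)>2: print("z",round(a,3),len(s),np.percentile(s[:,0],[2,50,98]),np.median(s[:,1]))
E
```

```text
-0.2 415 x [-0.0591 -0.0503 -0.0411] z [0.1494 0.1566 0.1594]
-0.19 610 x [-0.0597 -0.0502 -0.0405] z [0.1492 0.1572 0.1595]
-0.18 592 x [-0.0598 -0.0502 -0.0403] z [0.1484 0.157  0.1597]
-0.17 558 x [-0.0598 -0.0501 -0.0407] z [0.15   0.1573 0.1596]
-0.16 551 x [-0.0598 -0.0505 -0.0406] z [0.1499 0.1571 0.1596]
-0.15 245 x [-0.0598 -0.0505 -0.0403] z [0.1489 0.1567 0.1597]
-0.14 460 x [-0.0381 -0.031  -0.0236] z [0.0888 0.1095 0.1258]
-0.13 57 x [-0.0673 -0.034  -0.0225] z [0.0364 0.0584 0.119 ]
ymin -0.19604497585004882
z 0.08 9 [-0.0284 -0.0257 -0.0199] -0.13392411283993821
z 0.09 154 [-0.0365 -0.0255 -0.0151] -0.13416039050831308
z 0.1 285 [-0.0374 -0.023  -0.0133] -0.1337522969250259
z 0.11 273 [-0.0374 -0.0265 -0.0183] -0.13179492731498962
z 0.12 66 [-0.0384 -0.0338 -0.0282] -0.1318296530866519
z 0.14 18 [-0.0599 -0.0404 -0.0403] -0.14753360898553425
z 0.15 493 [-0.0598 -0.0505 -0.0411] -0.15034587019483991
```

Request:
send_rows --motion '[{"offset": [-0.25,-0.2,4],"turn": 0},{"offset": [-0.25,-0.2,7.5],"turn": 0},{"offset": [-0.25,-0.2,9.6],"turn": 0},{"offset": [-0.25,-0.2,9.6],"turn": 0}]'

```text
t: 2.9
eef_pos: [0.548, -0.1954, 0.3057]
ee_rot: [3.136, 0.002, -1.411]
force: [0.8, -0.6, 0.8]
width: 0.0437
```

Request:
send_rows --motion '[{"offset": [0,0,0],"turn": 0},{"offset": [0,0,0],"turn": 0},{"offset": [0,0,0],"turn": 0},{"offset": [0,0,0],"turn": 0},{"offset": [0,0,0],"turn": 0}]' --hand -1 --squeeze 20

```text
t: 3.4
eef_pos: [0.5499, -0.1948, 0.3097]
ee_rot: [-3.14, -0.001, -1.409]
force: [-0.8, -1.8, 3.2]
width: 0.0192
```

```bash
python3 - <<'E'
from h import *
s=get_state();print({k:s[k] for k in("eef_pos","ee_rot","force","width")})
cx=-0.026
def loc(p):
    psi=np.radians(9.5); d=np.array(p[:2])-[.569,-.0096]
    return d@[np.cos(psi),np.sin(psi)], d@[-np.sin(psi),np.cos(psi)], p[2]-.159
l=loc(s["eef_pos"]);print(l)
for r in (10,8):
  th0=np.degrees(np.arctan2(l[2]-.1,l[0]-cx)); print("th0",th0,np.hypot(l[2]-.1,l[0]-cx))
  print([(n*r,round(-5.5*(np.cos(np.radians(th0+n*r))-np.cos(np.radians(th0))),2),round(-5.5*(np.sin(np.radians(th0+n*r))-np.sin(np.radians(th0))),2)) for n in range(1,9)])
E
```

```text
{'eef_pos': array([ 0.54991575, -0.19476712,  0.30969805]), 'ee_rot': array([-3.14041410e+00, -8.22179262e-04, -1.40902354e+00]), 'force': array([-0.77332498, -1.84872691,  3.2380302 ]), 'width': 0.01922964417406845}
(np.float64(-0.049383912015842746), np.float64(-0.1794778535876409), np.float64(0.15069805023067265))
th0 114.7609885989393 0.055830991737174804
[(10, np.float64(0.83), np.float64(0.48)), (20, np.float64(1.57), np.float64(1.09)), (30, np.float64(2.19), np.float64(1.82)), (40, np.float64(2.67), np.float64(2.65)), (50, np.float64(3.0), np.float64(3.55)), (60, np.float64(3.17), np.float64(4.49)), (70, np.float64(3.18), np.float64(5.45)), (80, np.float64(3.01), np.float64(6.4))]
th0 114.7609885989393 0.055830991737174804
[(8, np.float64(0.67), np.float64(0.37)), (16, np.float64(1.29), np.float64(0.83)), (24, np.float64(1.83), np.float64(1.37)), (32, np.float64(2.3), np.float64(1.98)), (40, np.float64(2.67), np.float64(2.65)), (48, np.float64(2.95), np.float64(3.36)), (56, np.float64(3.13), np.float64(4.11)), (64, np.float64(3.2), np.float64(4.88))]
```

Request:
send_rows --motion '[{"offset": [0,0.67,0.37],"turn": 0},{"offset": [0,1.29,0.83],"turn": 0},{"offset": [0,1.83,1.37],"turn": 0},{"offset": [0,2.3,1.98],"turn": 0},{"offset": [0,2.67,2.65],"turn": 0},{"offset": [0,2.95,3.36],"turn": 0},{"offset": [0,3.13,4.11],"turn": 0},{"offset": [0,3.2,4.88],"turn": 0}]'

```text
t: 4.2
eef_pos: [0.5187, -0.1996, 0.2595]
ee_rot: [-3.14, -0.0, -1.409]
force: [4.7, -0.7, 3.3]
width: 0.0194
```

```bash
cat > c.py <<'E'
from h import *
import sys
cx=-0.026
s=get_state();psi=np.radians(9.5); d=np.array(s["eef_pos"][:2])-[.569,-.0096]; ex=np.array([np.cos(psi),np.sin(psi)])
x=d@ex-cx; z=s["eef_pos"][2]-.259; th=np.arctan2(z,x); F=s["force"]; fx=F[:2]@ex; fz=F[2]
print("t",s["t"],"th",round(np.degrees(th),1),"r mm",round(1e3*np.hypot(x,z),1),"Ft",round(-fx*np.sin(th)+fz*np.cos(th),2),"Fr",round(fx*np.cos(th)+fz*np.sin(th),2),"F",F.round(2),"loc y",round(d@[-np.sin(psi),np.cos(psi)],4),"w",round(s["width"],4),"wr",round(s["ee_rot"][2],4), "M",s["moment"].round(2))
th0=np.radians(float(sys.argv[1])); st=np.radians(float(sys.argv[2]))
for n in range(1,9): print([round(-5.5*(np.cos(th0+n*st)-np.cos(th0)),2),round(-5.5*(np.sin(th0+n*st)-np.sin(th0)),2)],end=" ")
E
python3 c.py 178.8 8
```

```text
t 4.2 th 179.5 r mm 54.9 Ft -3.37 Fr -4.45 F [ 4.65 -0.66  3.33] loc y -0.1791 w 0.0194 wr -1.4091 M [-0.02 -1.57 -0.15]
[np.float64(-0.04), np.float64(0.77)] [np.float64(-0.18), np.float64(1.52)] [np.float64(-0.43), np.float64(2.25)] [np.float64(-0.77), np.float64(2.93)] [np.float64(-1.21), np.float64(3.56)] [np.float64(-1.73), np.float64(4.12)] [np.float64(-2.33), np.float64(4.61)] [np.float64(-2.98), np.float64(5.01)]
```

Request:
send_rows --motion '[{"offset": [0,-0.04,0.77],"turn": 0},{"offset": [0,-0.18,1.52],"turn": 0},{"offset": [0,-0.43,2.25],"turn": 0},{"offset": [0,-0.77,2.93],"turn": 0},{"offset": [0,-1.21,3.56],"turn": 0},{"offset": [0,-1.73,4.12],"turn": 0},{"offset": [0,-2.33,4.61],"turn": 0},{"offset": [0,-2.98,5.01],"turn": 0}]'

```text
t: 5.0
eef_pos: [0.5487, -0.1944, 0.2101]
ee_rot: [-3.14, -0.0, -1.408]
force: [2.3, 4.1, 13.7]
width: 0.0194
```

```bash
python3 c.py 242.8 8
```

```text
t 5.0 th -116.7 r mm 54.7 Ft -3.54 Fr -13.5 F [ 2.25  4.07 13.65] loc y -0.1789 w 0.0194 wr -1.4085 M [ 1.76 -0.56 -0.04]
[np.float64(-0.71), np.float64(0.3)] [np.float64(-1.45), np.float64(0.5)] [np.float64(-2.21), np.float64(0.6)] [np.float64(-2.97), np.float64(0.59)] [np.float64(-3.73), np.float64(0.47)] [np.float64(-4.47), np.float64(0.25)] [np.float64(-5.16), np.float64(-0.07)] [np.float64(-5.81), np.float64(-0.49)]
```

Request:
send_rows --motion '[{"offset": [0,-0.71,0.25],"turn": 0},{"offset": [0,-1.45,0.42],"turn": 0},{"offset": [0,-2.21,0.5],"turn": 0},{"offset": [0,-2.97,0.48],"turn": 0},{"offset": [0,-3.73,0.36],"turn": 0},{"offset": [0,-4.47,0.14],"turn": 0},{"offset": [0,-5.16,-0.18],"turn": 0},{"offset": [0,-5.81,-0.6],"turn": 0}]'

```text
t: 5.8
eef_pos: [0.6024, -0.186, 0.213]
ee_rot: [3.133, 0.002, -1.41]
force: [-1.5, -5.5, -5.5]
width: 0.0193
```

```bash
python3 c.py 306.8 8
```

```text
t 5.8 th -57.0 r mm 54.8 Ft -5.04 Fr 3.34 F [-1.52 -5.51 -5.55] loc y -0.1795 w 0.0193 wr -1.4102 M [-2.04  0.59  0.14]
[np.float64(-0.58), np.float64(-0.5)] [np.float64(-1.09), np.float64(-1.08)] [np.float64(-1.51), np.float64(-1.72)] [np.float64(-1.83), np.float64(-2.42)] [np.float64(-2.06), np.float64(-3.15)] [np.float64(-2.18), np.float64(-3.91)] [np.float64(-2.2), np.float64(-4.67)] [np.float64(-2.11), np.float64(-5.43)]
```

Request:
send_rows --motion '[{"offset": [0,-0.58,-0.5],"turn": 0},{"offset": [0,-1.09,-1.08],"turn": 0},{"offset": [0,-1.51,-1.72],"turn": 0},{"offset": [0,-1.83,-2.42],"turn": 0},{"offset": [0,-2.06,-3.15],"turn": 0},{"offset": [0,-2.18,-3.91],"turn": 0},{"offset": [0,-2.2,-4.67],"turn": 0},{"offset": [0,-2.11,-5.43],"turn": 0}]'

```text
t: 6.6
eef_pos: [0.6268, -0.1821, 0.2688]
ee_rot: [-3.141, -0.0, -1.409]
force: [7.7, -1.9, -3.8]
width: 0.0196
```

```bash
python3 c.py 10.8 8
```

```text
t 6.6 th 10.1 r mm 55.4 Ft -5.04 Fr 6.46 F [ 7.66 -1.86 -3.83] loc y -0.1797 w 0.0196 wr -1.4093 M [-0.79 -3.03 -0.13]
[np.float64(0.2), np.float64(-0.74)] [np.float64(0.49), np.float64(-1.45)] [np.float64(0.89), np.float64(-2.11)] [np.float64(1.37), np.float64(-2.71)] [np.float64(1.93), np.float64(-3.23)] [np.float64(2.55), np.float64(-3.67)] [np.float64(3.24), np.float64(-4.02)] [np.float64(3.96), np.float64(-4.28)]
```

Request:
send_rows --motion '[{"offset": [0,0.15,-0.74],"turn": 0},{"offset": [0,0.42,-1.45],"turn": 0},{"offset": [0,0.82,-2.11],"turn": 0},{"offset": [0,1.3,-2.71],"turn": 0},{"offset": [0,1.86,-3.23],"turn": 0},{"offset": [0,2.48,-3.67],"turn": 0},{"offset": [0,3.17,-4.02],"turn": 0},{"offset": [0,3.89,-4.28],"turn": 0}]'

```text
t: 7.4
eef_pos: [0.5883, -0.1884, 0.313]
ee_rot: [-3.139, -0.001, -1.409]
force: [6.1, -1.5, 4.0]
width: 0.0191
```

```bash
python3 c.py 74.8 8
```

```text
t 7.4 th 74.0 r mm 56.2 Ft -4.46 Fr 5.42 F [ 6.12 -1.51  3.98] loc y -0.1796 w 0.0191 wr -1.4088 M [-0.44 -2.07 -0.21]
[np.float64(0.75), np.float64(-0.15)] [np.float64(1.52), np.float64(-0.19)] [np.float64(2.28), np.float64(-0.13)] [np.float64(3.03), np.float64(0.04)] [np.float64(3.75), np.float64(0.31)] [np.float64(4.42), np.float64(0.68)] [np.float64(5.04), np.float64(1.14)] [np.float64(5.58), np.float64(1.68)]
```

Request:
send_rows --motion '[{"offset": [0,0.75,-0.17],"turn": 0},{"offset": [0,1.51,-0.23],"turn": 0},{"offset": [0,2.26,-0.17],"turn": 0},{"offset": [0,3.01,0.0],"turn": 0},{"offset": [0,3.73,0.27],"turn": 0},{"offset": [0,4.4,0.64],"turn": 0},{"offset": [0,5.02,1.1],"turn": 0},{"offset": [0,5.56,1.64],"turn": 0}]'

```text
t: 8.2
eef_pos: [0.5319, -0.1975, 0.2958]
ee_rot: [3.141, 0.0, -1.409]
force: [2.4, -2.6, 1.6]
width: 0.0191
```

```bash
python3 c.py 138.8 8
```

```text
t 8.2 th 138.5 r mm 55.6 Ft -2.45 Fr -0.42 F [ 2.4  -2.56  1.56] loc y -0.1792 w 0.0191 wr -1.4095 M [-1.09 -1.15 -0.13]
[np.float64(0.46), np.float64(0.61)] [np.float64(0.84), np.float64(1.28)] [np.float64(1.12), np.float64(2.0)] [np.float64(1.29), np.float64(2.74)] [np.float64(1.36), np.float64(3.51)] [np.float64(1.32), np.float64(4.27)] [np.float64(1.18), np.float64(5.03)] [np.float64(0.93), np.float64(5.75)]
```

Request:
send_rows --motion '[{"offset": [0,0.46,0.61],"turn": 0},{"offset": [0,0.84,1.28],"turn": 0},{"offset": [0,1.12,2.0],"turn": 0},{"offset": [0,1.29,2.74],"turn": 0},{"offset": [0,1.36,3.51],"turn": 0}]'

```text
t: 8.7
eef_pos: [0.519, -0.1995, 0.2607]
ee_rot: [3.142, 0.0, -1.409]
force: [4.1, -2.1, 4.1]
width: 0.0188
```

```bash
python3 c.py 178.8 8
```

```text
t 8.7 th 178.2 r mm 54.7 Ft -4.26 Fr -3.58 F [ 4.11 -2.1   4.14] loc y -0.1791 w 0.0188 wr -1.4093 M [-0.89 -1.14 -0.13]
[np.float64(-0.04), np.float64(0.77)] [np.float64(-0.18), np.float64(1.52)] [np.float64(-0.43), np.float64(2.25)] [np.float64(-0.77), np.float64(2.93)] [np.float64(-1.21), np.float64(3.56)] [np.float64(-1.73), np.float64(4.12)] [np.float64(-2.33), np.float64(4.61)] [np.float64(-2.98), np.float64(5.01)]
```

Request:
send_rows --motion '[{"offset": [0,-0.05,0.77],"turn": 0},{"offset": [0,-0.2,1.51],"turn": 0},{"offset": [0,-0.46,2.22],"turn": 0},{"offset": [0,-0.8,2.9],"turn": 0},{"offset": [0,-1.24,3.52],"turn": 0},{"offset": [0,-1.76,4.08],"turn": 0}]'

```text
t: 9.3
eef_pos: [0.5365, -0.1966, 0.2198]
ee_rot: [3.14, 0.0, -1.409]
force: [-0.5, -2.1, 5.7]
width: 0.0191
```

```bash
python3 c.py 226.8 8
```

```text
t 9.3 th -133.3 r mm 53.8 Ft -4.56 Fr -3.55 F [-0.54 -2.13  5.71] loc y -0.1791 w 0.0191 wr -1.4094 M [-0.57  0.07 -0.04]
[np.float64(-0.59), np.float64(0.48)] [np.float64(-1.25), np.float64(0.88)] [np.float64(-1.96), np.float64(1.18)] [np.float64(-2.7), np.float64(1.39)] [np.float64(-3.46), np.float64(1.48)] [np.float64(-4.23), np.float64(1.47)] [np.float64(-4.98), np.float64(1.35)] [np.float64(-5.72), np.float64(1.13)]
```

Wound 472° so far, and the film still drags.

Request:
send_rows --motion '[{"offset": [0,-0.59,0.46],"turn": 0},{"offset": [0,-1.25,0.85],"turn": 0},{"offset": [0,-1.96,1.15],"turn": 0},{"offset": [0,-2.7,1.36],"turn": 0},{"offset": [0,-3.46,1.45],"turn": 0},{"offset": [0,-4.23,1.44],"turn": 0}]'

```text
t: 9.9
eef_pos: [0.5781, -0.1899, 0.2054]
ee_rot: [3.139, 0.001, -1.41]
force: [-4.5, -3.9, 0.4]
width: 0.0192
```

```bash
python3 c.py 274.8 8
```

```text
t 9.9 th -84.4 r mm 53.9 Ft -4.99 Fr -0.94 F [-4.48 -3.92  0.45] loc y -0.1793 w 0.0192 wr -1.4096 M [-1.2   1.4   0.14]
[np.float64(-0.76), np.float64(-0.12)] [np.float64(-1.49), np.float64(-0.34)] [np.float64(-2.19), np.float64(-0.66)] [np.float64(-2.83), np.float64(-1.08)] [np.float64(-3.42), np.float64(-1.58)] [np.float64(-3.92), np.float64(-2.16)] [np.float64(-4.34), np.float64(-2.8)] [np.float64(-4.67), np.float64(-3.49)]
```

520°, still dragging.

Request:
send_rows --motion '[{"offset": [0,-0.76,-0.12],"turn": 0},{"offset": [0,-1.49,-0.34],"turn": 0},{"offset": [0,-2.19,-0.66],"turn": 0},{"offset": [0,-2.83,-1.08],"turn": 0},{"offset": [0,-3.42,-1.58],"turn": 0},{"offset": [0,-3.92,-2.16],"turn": 0}]'

```text
t: 10.5
eef_pos: [0.6172, -0.1835, 0.2273]
ee_rot: [3.14, 0.0, -1.41]
force: [-1.9, -2.1, -3.9]
width: 0.0192
```

```bash
python3 c.py 322.8 8
```

```text
t 10.5 th -35.3 r mm 54.9 Ft -4.49 Fr 0.44 F [-1.92 -2.05 -3.92] loc y -0.1795 w 0.0192 wr -1.4095 M [-1.21  0.72  0.07]
[np.float64(-0.42), np.float64(-0.64)] [np.float64(-0.75), np.float64(-1.34)] [np.float64(-0.97), np.float64(-2.07)] [np.float64(-1.1), np.float64(-2.83)] [np.float64(-1.11), np.float64(-3.59)] [np.float64(-1.02), np.float64(-4.36)] [np.float64(-0.83), np.float64(-5.1)] [np.float64(-0.53), np.float64(-5.81)]
```

Request:
send_rows --motion '[{"offset": [0,-0.42,-0.64],"turn": 0},{"offset": [0,-0.75,-1.34],"turn": 0},{"offset": [0,-0.97,-2.07],"turn": 0},{"offset": [0,-1.1,-2.83],"turn": 0},{"offset": [0,-1.11,-3.59],"turn": 0},{"offset": [0,-1.02,-4.36],"turn": 0},{"offset": [0,-0.83,-5.1],"turn": 0}]'

```text
t: 11.2
eef_pos: [0.625, -0.1821, 0.2795]
ee_rot: [-3.141, 0.0, -1.409]
force: [-0.7, -0.6, -5.3]
width: 0.019
```

```bash
python3 c.py 18.8 8
```

```text
t 11.2 th 21.2 r mm 56.6 Ft -4.68 Fr -2.66 F [-0.7  -0.6  -5.32] loc y -0.1794 w 0.019 wr -1.4093 M [-0.37  0.31  0.01]
[np.float64(0.3), np.float64(-0.71)] [np.float64(0.69), np.float64(-1.37)] [np.float64(1.17), np.float64(-1.96)] [np.float64(1.73), np.float64(-2.49)] [np.float64(2.36), np.float64(-2.93)] [np.float64(3.04), np.float64(-3.28)] [np.float64(3.76), np.float64(-3.54)] [np.float64(4.52), np.float64(-3.68)]
```

Request:
send_rows --motion '[{"offset": [0,0.31,-0.69],"turn": 0},{"offset": [0,0.71,-1.33],"turn": 0},{"offset": [0,1.2,-1.91],"turn": 0},{"offset": [0,1.76,-2.43],"turn": 0},{"offset": [0,2.39,-2.87],"turn": 0},{"offset": [0,3.07,-3.22],"turn": 0},{"offset": [0,3.79,-3.47],"turn": 0}]'

```text
t: 11.9
eef_pos: [0.5875, -0.1884, 0.3141]
ee_rot: [-3.14, -0.0, -1.409]
force: [3.8, 1.2, -4.1]
width: 0.0193
```

```bash
python3 c.py 74.8 8
```

```text
t 11.9 th 75.1 r mm 57.0 Ft -4.82 Fr -2.94 F [ 3.76  1.16 -4.09] loc y -0.1793 w 0.0193 wr -1.4091 M [ 0.24 -1.15 -0.04]
[np.float64(0.75), np.float64(-0.15)] [np.float64(1.52), np.float64(-0.19)] [np.float64(2.28), np.float64(-0.13)] [np.float64(3.03), np.float64(0.04)] [np.float64(3.75), np.float64(0.31)] [np.float64(4.42), np.float64(0.68)] [np.float64(5.04), np.float64(1.14)] [np.float64(5.58), np.float64(1.68)]
```

680° wound, still dragging. I'll do another 56°, nudging the path down 0.5 mm.

Request:
send_rows --motion '[{"offset": [0,0.75,-0.13],"turn": 0},{"offset": [0,1.52,-0.15],"turn": 0},{"offset": [0,2.28,-0.08],"turn": 0},{"offset": [0,3.03,0.09],"turn": 0},{"offset": [0,3.75,0.36],"turn": 0},{"offset": [0,4.42,0.73],"turn": 0},{"offset": [0,5.04,1.19],"turn": 0}]'

```text
t: 12.6
eef_pos: [0.5374, -0.1968, 0.3016]
ee_rot: [-3.141, -0.0, -1.409]
force: [3.6, 0.1, 2.2]
width: 0.0194
```

```bash
python3 c.py 130.8 8
```

```text
t 12.6 th 130.3 r mm 55.8 Ft -4.14 Fr -0.62 F [3.59 0.14 2.2 ] loc y -0.1794 w 0.0194 wr -1.4092 M [-0.27 -1.11 -0.12]
[np.float64(0.54), np.float64(0.54)] [np.float64(1.01), np.float64(1.15)] [np.float64(1.38), np.float64(1.82)] [np.float64(1.66), np.float64(2.54)] [np.float64(1.84), np.float64(3.28)] [np.float64(1.9), np.float64(4.05)] [np.float64(1.87), np.float64(4.81)] [np.float64(1.72), np.float64(5.57)]
```

Request:
send_rows --motion '[{"offset": [0,0.54,0.54],"turn": 0},{"offset": [0,1.01,1.15],"turn": 0},{"offset": [0,1.38,1.82],"turn": 0},{"offset": [0,1.66,2.54],"turn": 0},{"offset": [0,1.84,3.28],"turn": 0},{"offset": [0,1.9,4.05],"turn": 0}]'

```text
t: 13.2
eef_pos: [0.5191, -0.1996, 0.2604]
ee_rot: [3.141, -0.0, -1.409]
force: [3.3, -2.1, 3.0]
width: 0.0195
```

```bash
python3 c.py 178.8 8
```

```text
t 13.2 th 178.5 r mm 54.6 Ft -3.09 Fr -2.79 F [ 3.26 -2.11  3.02] loc y -0.1791 w 0.0195 wr -1.4093 M [-0.57 -1.02 -0.18]
[np.float64(-0.04), np.float64(0.77)] [np.float64(-0.18), np.float64(1.52)] [np.float64(-0.43), np.float64(2.25)] [np.float64(-0.77), np.float64(2.93)] [np.float64(-1.21), np.float64(3.56)] [np.float64(-1.73), np.float64(4.12)] [np.float64(-2.33), np.float64(4.61)] [np.float64(-2.98), np.float64(5.01)]
```

Request:
send_rows --motion '[{"offset": [0,-0.05,0.77],"turn": 0},{"offset": [0,-0.2,1.51],"turn": 0},{"offset": [0,-0.46,2.22],"turn": 0},{"offset": [0,-0.8,2.9],"turn": 0},{"offset": [0,-1.24,3.52],"turn": 0}]'

```text
t: 13.7
eef_pos: [0.5317, -0.1974, 0.2251]
ee_rot: [3.141, 0.0, -1.409]
force: [2.8, -1.8, 2.6]
width: 0.019
```

```bash
python3 c.py 218.8 8
```

```text
t 13.7 th -140.9 r mm 53.9 Ft -0.46 Fr -3.6 F [ 2.84 -1.8   2.62] loc y -0.1791 w 0.019 wr -1.4093 M [-0.57 -0.72 -0.1 ]
[np.float64(-0.52), np.float64(0.56)] [np.float64(-1.12), np.float64(1.05)] [np.float64(-1.77), np.float64(1.45)] [np.float64(-2.48), np.float64(1.75)] [np.float64(-3.22), np.float64(1.95)] [np.float64(-3.98), np.float64(2.05)] [np.float64(-4.75), np.float64(2.03)] [np.float64(-5.5), np.float64(1.92)]
```

The pull has dropped to about 0.5 N at 824°. One short step of 24° will confirm it.

Request:
send_rows --motion '[{"offset": [0,-0.52,0.54],"turn": 0},{"offset": [0,-1.12,1.02],"turn": 0},{"offset": [0,-1.77,1.41],"turn": 0}]'

```text
t: 14.0
eef_pos: [0.5491, -0.1946, 0.2111]
ee_rot: [3.14, 0.0, -1.409]
force: [1.1, -2.1, 2.8]
width: 0.0191
```

```bash
python3 c.py 242.8 8
```

```text
t 14.0 th -116.8 r mm 53.7 Ft -0.59 Fr -2.87 F [ 1.12 -2.08  2.83] loc y -0.1792 w 0.0191 wr -1.4094 M [-0.66 -0.1   0.  ]
[np.float64(-0.71), np.float64(0.3)] [np.float64(-1.45), np.float64(0.5)] [np.float64(-2.21), np.float64(0.6)] [np.float64(-2.97), np.float64(0.59)] [np.float64(-3.73), np.float64(0.47)] [np.float64(-4.47), np.float64(0.25)] [np.float64(-5.16), np.float64(-0.07)] [np.float64(-5.81), np.float64(-0.49)]
```

Request:
send_rows --motion '[{"offset": [0,0,0],"turn": 0},{"offset": [0,0,0],"turn": 0},{"offset": [0,0,0],"turn": 0},{"offset": [0,0,-4],"turn": 0},{"offset": [0,0,-9],"turn": 0},{"offset": [0,0,-14],"turn": 0},{"offset": [0,0,-19],"turn": 0},{"offset": [0,0,-21],"turn": 0}]' --hand 0

```text
t: 14.8
eef_pos: [0.5489, -0.1949, 0.4278]
ee_rot: [-3.135, -0.002, -1.409]
force: [1.4, 0.2, -0.4]
width: 0.0438
```

```bash
python3 - <<'E'
from h import *
s=get_state();y=s["ee_rot"][2];d=np.array([.592,0.0])-s["eef_pos"][:2]
print(s["eef_pos"],s["force"],s["width"],d@[np.cos(y),np.sin(y)],d@[np.sin(y),-np.cos(y)])
E
```

```text
[ 0.54890483 -0.19489263  0.42775687] [ 1.35383778  0.17047091 -0.41345551] 0.0438276329909199 -0.18538753190067214 -0.07397156552868883
```

Request:
send_rows --motion '[{"offset": [-4.5,-1.8,0.5],"turn": 0},{"offset": [-9.2,-3.7,0.8],"turn": 0},{"offset": [-13.8,-5.5,0.8],"turn": 0},{"offset": [-17.5,-7,0.8],"turn": 0},{"offset": [-18.5,-7.4,0.8],"turn": 0},{"offset": [-18.5,-7.4,0.8],"turn": 0},{"offset": [-18.5,-7.4,0.8],"turn": 0}]'

```text
t: 15.5
eef_pos: [0.5918, -0.0005, 0.4137]
ee_rot: [3.141, 0.0, -1.409]
force: [-0.0, 0.8, -0.4]
width: 0.0439
```

```bash
python3 - <<'E'
from h import *
np.set_printoptions(precision=4,suppress=True)
f=grab_frame("wrist"); cv2.imwrite("pics/wrist2.png",f["frame"]); P=world(f)
s=get_state();print(s["eef_pos"],s["ee_rot"],s["force"])
m=(P[...,2]>.15)&(P[...,2]<.17)&(np.abs(P[...,0]-.59)<.03)&(np.abs(P[...,1])<.07)
p=P[m];print(len(p),p.mean(0),cv2.minAreaRect(p[:,:2].astype(np.float32)),p[:,2].max())
T=grab_frame("top");Q=world(T);cv2.imwrite("pics/top2.png",T["frame"])
y=s["ee_rot"][2];d=p[:,:2]-s["eef_pos"][:2]
print("tool xy",np.percentile(d@[np.cos(y),np.sin(y)],[1,50,99]),np.percentile(d@[np.sin(y),-np.cos(y)],[1,50,99]))
E
```

```text
[ 0.5917 -0.001   0.4138] [ 3.1411  0.     -1.4098] [-0.0029 -0.6517 -0.8018]
2910 [ 0.5919 -0.0036  0.159 ] ((0.5917965173721313, -0.0018295422196388245), (0.011878102086484432, 0.08192066848278046), 9.50266170501709) 0.16160415613023324
tool xy [-0.0389  0.0034  0.0411] [-0.0056  0.0002  0.0061]
```

View pics/wrist2.png

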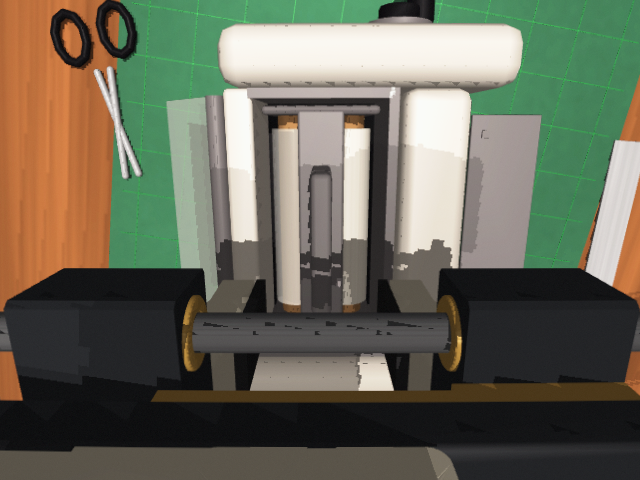

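The bar's top is at (320,230) in the wrist view, centred between the fingers. Going down to grasp it.

Request:
send_rows --motion '[{"offset": [0.1,0,4.5],"turn": 0},{"offset": [0.1,0,8.5],"turn": 0},{"offset": [0.1,0,10.4],"turn": 0},{"offset": [0.1,0,10.4],"turn": 0},{"offset": [0.1,0,10.4],"turn": 0}]'

```text
t: 16.1
eef_pos: [0.5926, -0.0021, 0.3105]
ee_rot: [-3.141, -0.0, -1.41]
force: [0.4, 0.5, 0.3]
width: 0.0438
```

Request:
send_rows --motion '[{"offset": [0,0,0],"turn": 0},{"offset": [0,0,0],"turn": 0},{"offset": [0,0,0],"turn": 0},{"offset": [0,0,0],"turn": 0},{"offset": [0,0,0],"turn": 0},{"offset": [0,0,0],"turn": 0}]' --hand -1 --squeeze 35

```text
t: 16.7
eef_pos: [0.5924, -0.0011, 0.3101]
ee_rot: [-3.141, 0.0, -1.409]
force: [-1.3, 1.2, 1.6]
width: 0.0116
```

Gripped, at 11.6 mm. First a gentle trial lift of 8 mm, watching the force.

Request:
send_rows --motion '[{"offset": [0,0,-0.2],"turn": 0},{"offset": [0,0,-0.4],"turn": 0},{"offset": [0,0,-0.6],"turn": 0},{"offset": [0,0,-0.8],"turn": 0}]'

```text
t: 17.1
eef_pos: [0.5923, -0.0012, 0.3177]
ee_rot: [3.141, -0.0, -1.409]
force: [-0.0, -0.6, -2.6]
width: 0.0116
```

Request:
send_rows --motion '[{"offset": [0,0,-1],"turn": 0},{"offset": [0,0,-2.5],"turn": 0},{"offset": [0,0,-4],"turn": 0},{"offset": [0,0,-5.5],"turn": 0},{"offset": [0,0,-7],"turn": 0},{"offset": [0,0,-8.5],"turn": 0},{"offset": [0,0,-10.5],"turn": 0},{"offset": [0,0,-12],"turn": 0}]'

```text
t: 17.9
eef_pos: [0.5923, -0.0013, 0.4398]
ee_rot: [-3.14, -0.0, -1.409]
force: [0.3, -0.5, -3.3]
width: 0.0116
```

```bash
python3 - <<'E'
from h import *
np.set_printoptions(precision=4,suppress=True)
s=get_state();print(s["eef_pos"],s["ee_rot"],s["force"],s["width"])
f=grab_frame("scene");P=world(f);S0=np.load("scene0.npy");W=np.load("top0.npy")
v,u=np.mgrid[0:480,0:640]
for Q,b in((S0,(u>400)&(u<512)&(v>165)&(v<255)),(W,(u>95)&(u<225)&(v>205)&(v<300))):
    m=(b&(Q[...,2]>.052)&(Q[...,2]<.068)).astype(np.uint8)>0; p=Q[m]; print("carton",len(p),cv2.minAreaRect(p[:,:2].astype(np.float32)),p[:,2].mean())
c=np.array([.420,.360]);y=s["ee_rot"][2];d=c-s["eef_pos"][:2]
print("tool",d@[np.cos(y),np.sin(y)],d@[np.sin(y),-np.cos(y)])
cv2.imwrite("pics/lift.png",cv2.resize(f["frame"][150:390,230:520],None,fx=2.5,fy=2.5))
E
```

```text
[ 0.5923 -0.0013  0.4398] [-3.1402 -0.0001 -1.4092] [ 0.2534 -0.4786 -3.3062] 0.01159186117223419
carton 672 ((0.4233258068561554, 0.3575228452682495), (0.14272059500217438, 0.23435167968273163), 16.447437286376953) 0.057493447118656234
carton 807 ((0.4196108877658844, 0.35959890484809875), (0.14055973291397095, 0.23326407372951508), 16.877342224121094) 0.05823113483181263
tool -0.38427138958661367 0.11191559143730621
```

View pics/lift.png

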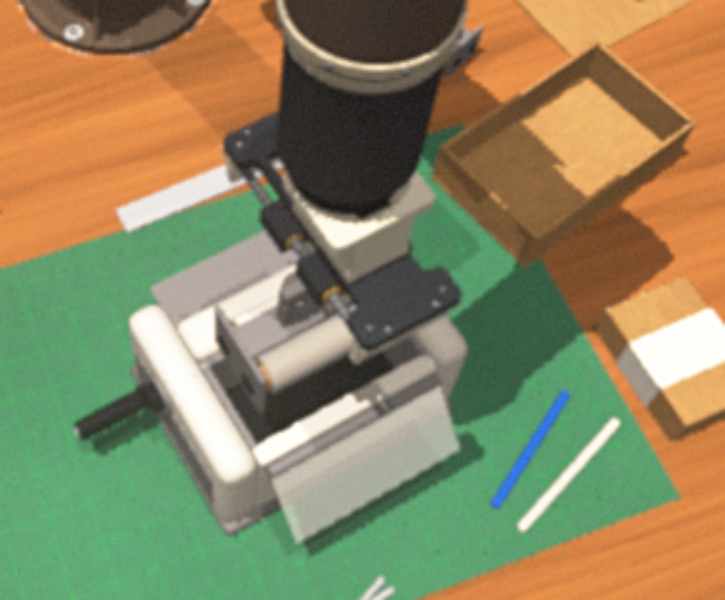

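Request:
send_rows --motion '[{"offset": [-1.5,0.4,0],"turn": 0},{"offset": [-4,1.1,0],"turn": -1},{"offset": [-7,2,0],"turn": -2},{"offset": [-10,2.9,0],"turn": -3},{"offset": [-13,3.8,0],"turn": -4},{"offset": [-16,4.6,0],"turn": -5},{"offset": [-19,5.5,0],"turn": -6},{"offset": [-22,6.4,0],"turn": -7.4}]'

```text
t: 18.75
eef_pos: [0.4924, 0.2069, 0.4372]
ee_rot: [3.141, 0.0, -1.279]
force: [1.2, -0.0, -2.4]
width: 0.0118
```

```bash
cat > g.py <<'E'
from h import *
s=get_state();y=s["ee_rot"][2];d=np.array([.4215,.3586])-s["eef_pos"][:2]
print(s["t"],s["eef_pos"],s["ee_rot"],s["force"],s["width"],d@[np.cos(y),np.sin(y)],d@[np.sin(y),-np.cos(y)])
E
python3 g.py
```

```text
18.75 [0.4924452  0.20694005 0.43717057] [ 3.14068120e+00  2.50030008e-05 -1.27924323e+00] [ 1.24509934 -0.04672616 -2.40796802] 0.011756310503411586 -0.16565218718512856 0.024358054630839874
```

Request:
send_rows --motion '[{"offset": [-3,0.4,0],"turn": 0},{"offset": [-6,0.9,0],"turn": 0},{"offset": [-9,1.3,0],"turn": 0},{"offset": [-12,1.8,0],"turn": 0},{"offset": [-14.5,2.2,0],"turn": 0},{"offset": [-16,2.4,0],"turn": 0},{"offset": [-16.3,2.4,0],"turn": 0},{"offset": [-16.3,2.4,0],"turn": 0}]'

```text
t: 19.55
eef_pos: [0.4237, 0.3551, 0.4373]
ee_rot: [3.141, -0.001, -1.279]
force: [-0.7, -0.8, -3.7]
width: 0.0116
```

```bash
python3 g.py
```

```text
19.55 [0.42374725 0.35514355 0.43732315] [ 3.14085041e+00 -5.67333850e-04 -1.27925310e+00] [-0.70761915 -0.84787653 -3.73154242] 0.011567678509956473 -0.003956517865315503 0.0011589335165723186
```

Request:
send_rows --motion '[{"offset": [-0.4,0.1,1.5],"turn": 0},{"offset": [-0.4,0.1,4],"turn": 0},{"offset": [-0.4,0.1,7],"turn": 0},{"offset": [-0.4,0.1,10],"turn": 0},{"offset": [-0.4,0.1,12.5],"turn": 0},{"offset": [-0.4,0.1,14.5],"turn": 0},{"offset": [-0.4,0.1,15.8],"turn": 0},{"offset": [-0.4,0.1,16],"turn": 0}]'

```text
t: 20.35
eef_pos: [0.4221, 0.3575, 0.2763]
ee_rot: [3.139, -0.002, -1.281]
force: [0.7, 0.2, -3.3]
width: 0.0114
```

Request:
send_rows --motion '[{"offset": [0,0,0.2],"turn": 0},{"offset": [0,0,0.4],"turn": 0},{"offset": [0,0,0.6],"turn": 0},{"offset": [0,0,0.8],"turn": 0},{"offset": [0,0,0.9],"turn": 0}]'

```text
t: 20.85
eef_pos: [0.422, 0.3586, 0.2689]
ee_rot: [-3.141, 0.0, -1.28]
force: [0.0, 0.7, -2.7]
width: 0.0119
```

Request:
send_rows --motion '[{"offset": [0,0,0.1],"turn": 0},{"offset": [0,0,0.2],"turn": 0},{"offset": [0,0,0.3],"turn": 0},{"offset": [0,0,0.3],"turn": 0}]'

```text
t: 21.25
eef_pos: [0.422, 0.3585, 0.2656]
ee_rot: [3.141, -0.0, -1.28]
force: [-0.6, 0.3, -3.1]
width: 0.0119
```

Request:
send_rows --motion '[{"offset": [0,0,0.1],"turn": 0},{"offset": [0,0,0.2],"turn": 0},{"offset": [0,0,0.2],"turn": 0}]'

```text
t: 21.55
eef_pos: [0.4221, 0.3586, 0.2651]
ee_rot: [-3.141, 0.0, -1.28]
force: [-3.8, -3.3, 9.1]
width: 0.0116
```

It's touching the floor at 9 N. Releasing.

Request:
send_rows --motion '[{"offset": [0,0,-0.1],"turn": 0},{"offset": [0,0,-0.1],"turn": 0},{"offset": [0,0,-0.1],"turn": 0},{"offset": [0,0,-0.1],"turn": 0},{"offset": [0,0,-0.1],"turn": 0}]' --hand 0

```text
t: 22.05
eef_pos: [0.422, 0.3585, 0.2646]
ee_rot: [3.141, -0.0, -1.28]
force: [0.0, -0.8, 1.0]
width: 0.0423
```

Request:
send_rows --motion '[{"offset": [0,0,-2],"turn": 0},{"offset": [0,0,-5],"turn": 0},{"offset": [0,0,-9],"turn": 0},{"offset": [0,0,-13],"turn": 0},{"offset": [0,0,-16],"turn": 0},{"offset": [0,0,-18],"turn": 0},{"offset": [0,0,-18],"turn": 0}]'

```text
t: 22.75
eef_pos: [0.4224, 0.3588, 0.4483]
ee_rot: [-3.137, 0.003, -1.28]
force: [0.1, 0.3, -0.9]
width: 0.0438
```

```bash
python3 - <<'E'
from h import *
np.set_printoptions(precision=4,suppress=True)
s=get_state();print(s["t"],s["eef_pos"],s["force"],s["width"])
a=grab_frame("scene");b=grab_frame("wrist");P=world(b);Q=world(a)
for X in(P,Q):
    m=(X[...,2]>.105)&(X[...,2]<.13)&(np.abs(X[...,0]-.42)<.05)&(np.abs(X[...,1]-.359)<.06)
    p=X[m];print(len(p),p.mean(0),cv2.minAreaRect(p[:,:2].astype(np.float32)))
cv2.imwrite("pics/end.png",np.hstack([cv2.resize(a["frame"],(400,300)),cv2.resize(b["frame"],(400,300))]))
# bystanders vs start
W=np.load("scene0.npy");d=np.abs(Q[...,2]-W[...,2])
for n,(x0,x1,y0,y1) in dict(cutter=(170,205,280,360),glue=(165,205,365,405),gift=(465,545,255,335)).items(): print(n,np.median(d[y0:y1,x0:x1]),np.percentile(d[y0:y1,x0:x1],90))
E
```

```text
22.75 [0.4224 0.3588 0.4483] [ 0.0631  0.25   -0.9412] 0.043821863524387494
1761 [0.422  0.3566 0.1139] ((0.42129889130592346, 0.3585089445114136), (0.011752703227102757, 0.08348685503005981), 16.354524612426758)
157 [0.4257 0.3575 0.1125] ((0.42402464151382446, 0.3609749972820282), (0.01293574832379818, 0.08825010061264038), 16.893356323242188)
cutter 0.0019637078714555 0.004946754352354942
glue 0.0018616174405458041 0.004606883357462266
gift 0.001982287499272095 0.004890859174116494
```

View pics/end.png

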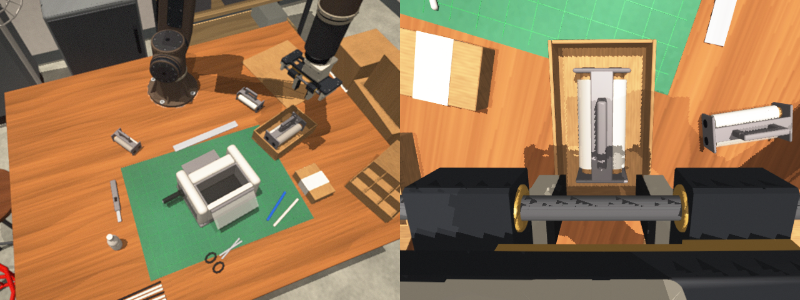

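The cartridge stands upright in the carton at (283,130) in the left picture and (600,125) in the right one. The well is empty and the bystanders are where they were.

```bash
python3 -c "
from station import *
print(job_done())"
```

```text
the job is handed in; nothing more can be done
None
```

The cartridge is out of the machine and standing upright in the open carton. I handed the job in at about 23 s of the 72 s; no verdict is reported.

**Winding:** The crank's drag was mostly 3–5 N, with one early dip to about 2.5 N. At about 820° (2.3 turns) it fell to about 0.5 N. A further 24° step also read about 0.6 N, so I stopped there. That was at most about 65° past the slip, well short of the half turn where the film's end comes up.

**Lifting:** The cartridge came up freely by its handle. The wrist carried only its weight, about 3 N.

**Placing:** I lowered it into the carton, and the wrist read 9 N when it touched the floor.

**Last checks:**
- The handle bar is within about 3 mm of the carton's middle.
- The bar's top is level at z ≈ 0.114 m, which puts the cartridge on the carton's floor.
- The gripper is open and about 18 cm clear of the cartridge.
- The cutter, glue bottle and closed box show no movement beyond depth noise.

**Disagreements:** The scene and top cameras differed by about 4 mm in x, so I averaged them, and the wrist camera agreed with the average. My first crank circle was about 1 mm off. That put a sideways load on the crank, 13.5 N at its highest reading, until I corrected the path.

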